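Dose two turns on a hand-cranked syringe dispenser

ROBOT

A 6-joint arm with a two-finger parallel gripper is mounted at the origin on the work surface. World frame = base frame: x ahead of the robot, y to its left, z up, the work surface at z = 0. Lengths are in m, angles in rad, forces in N, time in s.
With the tool pointing down it reaches from about 0.25 to 0.725 m from the base axis. Payload 4 kg.
Tool frame: the origin (TCP) lies on the centre line of the jaws, within the pads' length; the fingertips stand 11 mm ahead of it and the grasp point (between the pads) lies 8 mm behind it (env.tcp_to_tips is the distance from the TCP to the fingertips, in m); z points along the fingers, y is the line along which they close (so a half turn about z gives the same grasp; the last joint's range is limited). The gripper opens to 85 mm and grips with 20 to 120 N. Pads are 22 mm wide; open, the fingers measure 114 mm over their backs; the gripper's body (76 mm by 85 mm) begins 54 mm behind the grasp point. The pads swing forward as they close: fully open they stand 13 mm farther back than shut.
Start: joints at [1.272, 0.241, 0.005, 1.335, 0, 1.571], TCP at [0.147, 0.478, 0.242] pointing down, gripper open.
Joint ranges: [-2.72, 2.72], [-1.05, 1.87], [-1.09, 1.28], [-1.99, 2.15], [-1.42, 1.44], [-3.14, 3.14]. Speed limits (rad/s): [2.79, 2.79, 3.14, 3.14, 3.14, 3.14].

INTERFACE

Orientations are given as a 3x3 rotation matrix whose columns are the frame's x, y, z axes.
In Python, from station import env gives the robot as it stands.
- The arm moves only by the tool jog_arm, never from a script. Its argument "motion" is a list of rows, each a list of 3 entries, a list of its own where there are three numbers: the finger opening in mm, from 0 to 85.4, then the shift along the world's x, y, z in mm, then the turn about the world's z in rad. A call has 1 to 5 rows; each row is the pose to reach, as a shift and turn from the pose commanded when the call began; what a row does not reach only later rows make up. A row lasts 1/12 s, in which the tool goes at most 41.7 mm and 7.16 degrees, less where a joint would pass 70% of its speed; a pose out of reach is approached as far as the arm can. A call with a gripper value outside its range is refused whole. The fingers move at their own pace and stop on an object; "newtons" is the grip in N (left out, the last holds). Time passes only in rows, so rows that repeat a pose let the fingers close. It gives the time, the measured TCP pose, the force and the opening at its end, in the units of the state.
- env.sense(): the state, without advancing time (a new reading comes with each control period).
- env.camera(name): name is "scene" or "top" or "wrist"; returns the picture (400x640x3 uint8, red, green, blue); there is no depth.
- env.camera_model(name): a dict with "fx", "fy", "cx", "cy" (pixels), "world_from_camera" (4x4, takes a point from camera to world coordinates). Camera axes: x right, y up, looking along -z (the intrinsics and any distortion apply to the point x, -y, -z); pixel columns grow to the right and rows downward; lengths in m; the calibration is good to about 2 mm. The wrist camera is an equidistant fisheye: a pixel r from the principal point sees the ray r / f radians off the axis. A picture is of the moment at which its call begins: read the wrist's pose just before it. camera_model takes no time and is no camera call; for the wrist camera it gives the pose at the moment of the call.
- env.finish_job(): hands the job in, once; it reports no verdict.
Trained networks look in the newest picture that a camera, given by its name, has taken for a name from the list of things; names that differ only in an ending like _2 or _b are one class to them, and where a whole thing is asked for, a point or a joint stands for the part that bears it (a point fixed in the world has none). Each returns a list of dicts, best first, with "confidence" (0 to 1); they miss things now and then, are a little off and sometimes report something else, mostly with a low value. They report only what shows in the picture. A call takes as long as a camera call.
- env.boxes_of(camera, target): "rect" ([left, top, right, bottom] in pixels, round what is visible of it).
- env.cut_out(camera, target): "region" (400x640 bool, what is visible of it) and "rect" ([left, top, right, bottom] in pixels, round what is visible of it).
The state is a dict: "clock": time; "joint_positions": joint angles; "joint_velocities": joint speeds; "joint_torque": joint torques, N m; "ee_pos": TCP position; "orientation": TCP orientation; "force": force on the tool from outside, world axes, zero at the start; "torque": the same for the moment, N m; "gripper_width": finger opening in m.
Only numpy, scipy, OpenCV 4.12 (cv2) and the standard library are available. Lean on these libraries where they do the work, as an engineer would, in place of code of your own. Each camera call takes 0.05 s, during which the arm holds its last target. There are 200 camera calls.

TASK

Draw the lock bolt of the hand-cranked syringe dispenser fully out and leave it out, then turn the crank clockwise (seen from above): first take up its loose play until you feel the feed screw bite, and from that point crank exactly two full turns, no more, and let go. Go round gently, without bending the springy handle in or out of its circle, and leave the jar, the screwdriver and the roll of tape alone.

Things in the scene. Friction and masses are not known exactly. Their poses are not given: they have to be found in the camera images.
- dispenser: grey hand-cranked dispenser, fixed to the table; origin on the table under the crank's axis. Gearbox 120 x 120 mm, 70 mm high. The bolt shelf (50 mm wide, 70 mm high) runs out along its -y, from 55 to 215 mm from the axis; the aluminium bed with the syringe along its +y (110 mm wide, to 340 mm from the axis, nothing on it higher than 76 mm).
- crank_axis (a point): point on the crank's vertical turning axis, 120 mm above the table; its axes are the dispenser's. Below it, over the gearbox, turn a steel plate of 44 mm radius and a flat steel arm 22 mm wide; the arm's top is at 107 mm, the hub cap's at 113 mm. Within the knob's circle nothing but the knob stands higher.
- knob_mid (a point): middle of the upright black crank knob, 24 mm in diameter, 108 to 166 mm above the table (this point at 142 mm), 56 mm from the crank axis. It spins freely on its pin: a gripper can hold it and go round without turning itself. Its mount is springy along the arm, 4 N per mm; bent 4 mm in or out it is damaged. It starts anywhere on the circle but away from the bolt.
- crank: the crank with its knob; origin on the axis 70 mm above the table, x axis along the arm to the knob. It has hidden loose play of 0.1 to 0.8 turn clockwise (about 1 N at the knob), until a dog under the plate meets the feed screw: from this bite on it takes a steady 5 to 9 N at the knob and takes the screw along turn for turn. Turned back it runs loose, the screw stays.
- bolt_tab (a point): middle of the lock bolt's upright steel tab: 30 mm wide along the dispenser's x, 12 mm thick along its y, from 82 to 126 mm above the table (this point at 106 mm), 159 mm from the crank axis when locked. It slides along the dispenser's -y by 30 mm to a stop, takes about 4 N, stays where left. While it is in, the feed screw is blocked.
- bolt (a joint): travel of the lock bolt (m): 0 locked, 0.030 fully drawn
- pusher_top (a point): top centre of the grey pusher block (76 x 18 x 56 mm) behind the syringe plunger, 100 mm from the crank axis along the dispenser's +y, 72 mm above the table. The feed screw moves it to the dispenser's +y by only 1.25 mm a turn, too little to count turns by.
- jar: bystander: upright jar, 60 mm in diameter, 85 mm high, loose; origin at the centre of its underside
- screwdriver: bystander: screwdriver lying on the table, loose
- tape: bystander: roll of tape lying flat, 90 mm in diameter, 24 mm high, loose; origin at the centre of its underside

How it is judged:
On the way, in this order (a step that is already met when the one before it is completed fails the run):
1. the lock bolt is drawn fully out (value of joint bolt above 0.026 m), for 0.2 s.
2. the feed screw has been cranked two turns past the bite (within 0.07 turn) (distance of pusher_top from where it was at the start of the episode above 0.0024125 m), for 0.2 s.
At the end, for the whole second after the job is handed in: the feed screw stands two turns (within 0.07 turn) beyond its start, the bolt is drawn out by more than 26 of its 30 mm, and the crank is let go and at rest (distance of pusher_top from where it was at the start of the episode between 0.0024125 and 0.0025875 m and value of joint bolt above 0.026 m and angular speed of crank below 0.1 rad/s); the robot touches nothing.
It fails at once if the screw is cranked more than 2.07 turns (distance of pusher_top from where it was at the start of the episode above 0.0025875 m).
It fails at once if the knob is bent more than 4 mm in or out of its circle (over 16 N along the arm) (horizontal distance between knob_mid and crank_axis below 0.052 m or horizontal distance between knob_mid and crank_axis above 0.06 m).
It fails at once if a bystander is moved by more than 20 mm (distance of any of jar, screwdriver, tape from where it was at the start of the episode above 0.02 m).
It also fails if it takes over 72 s, if anything falls off the work surface, if the arm or the gripper's body presses on something with over 40 N, if the wrist force passes 120 N, or if a joint passes its speed limit or range.

## Working session

There is one attempt and no reset: what is moved stays moved. The work goes in short steps, Python scripts to look and compute and a tool call to move; the robot and the scene stay as the last step left them, time stands still between calls to the robot, and variables do not carry over. Pictures are saved under pics/ and viewed, on a budget of 10 in all, crops included, one or two more only if the job needs it, and the job is handed in when it is done.

Besides the shell and the picture viewer there is one more tool, called as name([rows], argument=value, ...), one row to a line, values as JSON. jog_arm: Moves the arm, as the interface text tells. Its arguments: {"type":"object","properties":{"motion":{"type":"array"},"newtons":{"type":"number"}},"required":["motion"]}

```bash
mkdir -p pics; cat > h.py <<'E'
import numpy as np, cv2
from station import env
def ray(cam,u,v):
    m=env.camera_model(cam);T=np.array(m["world_from_camera"])
    d=np.array([(u-m["cx"])/m["fx"],-(v-m["cy"])/m["fy"],-1.])
    return T[:3,3],T[:3,:3]@d
def at_z(cam,u,v,z):
    o,d=ray(cam,u,v);return o+d*(z-o[2])/d[2]
def proj(cam,p):
    m=env.camera_model(cam);T=np.array(m["world_from_camera"])
    q=T[:3,:3].T@(np.asarray(p)-T[:3,3]);return m["cx"]-m["fx"]*q[0]/q[2],m["cy"]+m["fy"]*q[1]/q[2]
def save(name,im): cv2.imwrite("pics/"+name,im[:,:,::-1])
E
python3 - <<'E'
from h import *
import time
ims=[]
for c in("scene","top"):
    im=env.camera(c);ims.append(im)
    m=env.camera_model(c);print(c,m["fx"],m["fy"],m["cx"],m["cy"],{k:v for k,v in m.items() if k not in("fx","fy","cx","cy","world_from_camera")},np.round(m["world_from_camera"],3).tolist())
    for t in("dispenser","knob_mid","crank","bolt_tab","pusher_top","jar","screwdriver","tape"):
        for r in env.cut_out(c,t)[:2]:
            ys,xs=np.nonzero(r["region"]);print(c,t,round(r["confidence"],2),np.round(r["rect"]),xs.mean().round(1),ys.mean().round(1))
save("s.png",ims[0]);save("t.png",ims[1]);print(env.sense())
E
```

```text
scene 485.31510834475597 485.31510834475597 312.44825096705387 195.56754240731436 {} [[0.789, -0.342, 0.51, 1.106], [0.615, 0.427, -0.664, -0.63], [0.009, 0.837, 0.547, 0.705], [0.0, 0.0, 0.0, 1.0]]
scene dispenser 0.71 [203. 165. 385. 284.] 290.8 222.9
scene knob_mid 0.86 [308. 180. 317. 209.] 310.5 193.2
scene crank 0.89 [265. 179. 314. 212.] 295.0 199.9
scene bolt_tab 0.92 [226. 213. 274. 244.] 245.2 229.1
scene pusher_top 0.77 [317. 186. 344. 223.] 326.9 200.0
scene jar 0.8 [302. 248. 338. 295.] 318.9 271.9
scene screwdriver 0.67 [271. 179. 295. 193.] 285.4 186.3
scene tape 0.85 [203. 206. 244. 236.] 220.4 217.9
top 368.4983662819422 368.4983662819422 316.7976313403356 199.85079200136857 {} [[0.088, 0.975, -0.202, 0.461], [-0.996, 0.086, -0.019, 0.071], [-0.001, 0.203, 0.979, 0.755], [0.0, 0.0, 0.0, 1.0]]
top dispenser 0.94 [152. 200. 444. 286.] 291.5 243.6
top knob_mid 0.69 [322. 203. 336. 223.] 326.5 212.0
top knob_mid 0.27 [365. 153. 399. 196.] 380.4 173.3
top crank 0.86 [305. 203. 349. 272.] 327.3 243.2
top bolt_tab 0.66 [353. 247. 425. 264.] 391.6 258.2
top pusher_top 0.76 [
[... 302 characters left out ...]
703e-05, 1.57080897e+00]), 'joint_velocities': array([-8.06888091e-04,  3.73740433e-04,  1.66891732e-03,  7.33810637e-05,
       -1.10053770e-03,  1.90655065e-03]), 'joint_torque': array([ 3.57590379e-04, -3.72197556e+01,  2.52692682e+01,  1.06050600e-03,
        1.54654558e-04, -2.89457674e-06]), 'ee_pos': array([0.14718057, 0.4778566 , 0.24232533]), 'orientation': array([[-9.55688745e-01,  2.94379046e-01, -2.64523948e-06],
       [ 2.94379045e-01,  9.55688743e-01,  5.91694624e-05],
       [ 1.99462755e-05,  5.57688862e-05, -9.99999998e-01]]), 'force': array([0.85653974, 0.63209665, 0.04304107]), 'torque': array([-0.00695807, -0.05271831, -0.00292865]), 'gripper_width': 0.08539552161645607}
```

```bash
python3 - <<'E'
import cv2,numpy as np
t=cv2.imread("pics/t.png");s=cv2.imread("pics/s.png")
a=cv2.resize(t[140:380,140:460],(800,600),interpolation=cv2.INTER_CUBIC)
b=cv2.resize(s[150:306,190:398],(800,600),interpolation=cv2.INTER_CUBIC)
cv2.imwrite("pics/t2.png",a);cv2.imwrite("pics/s2.png",b)
E
```

```text
(no output)
```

View pics/t2.png

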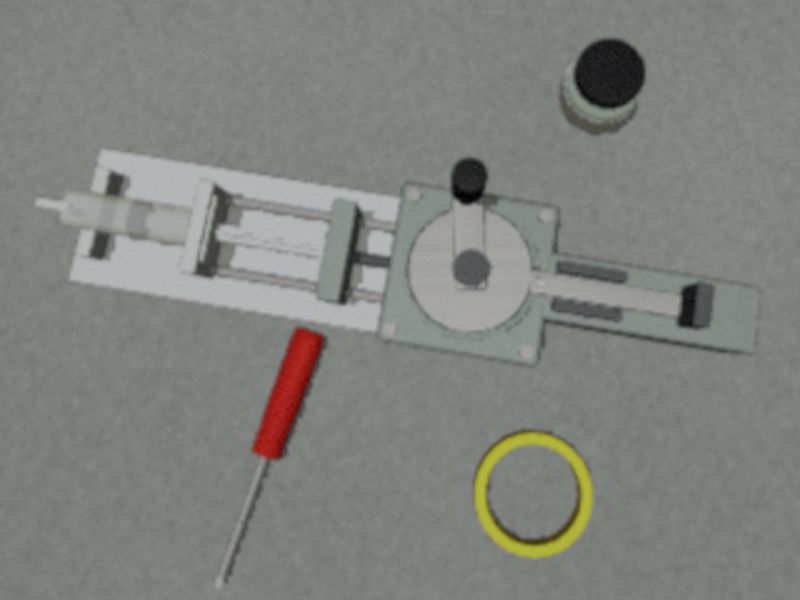

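View pics/s2.png

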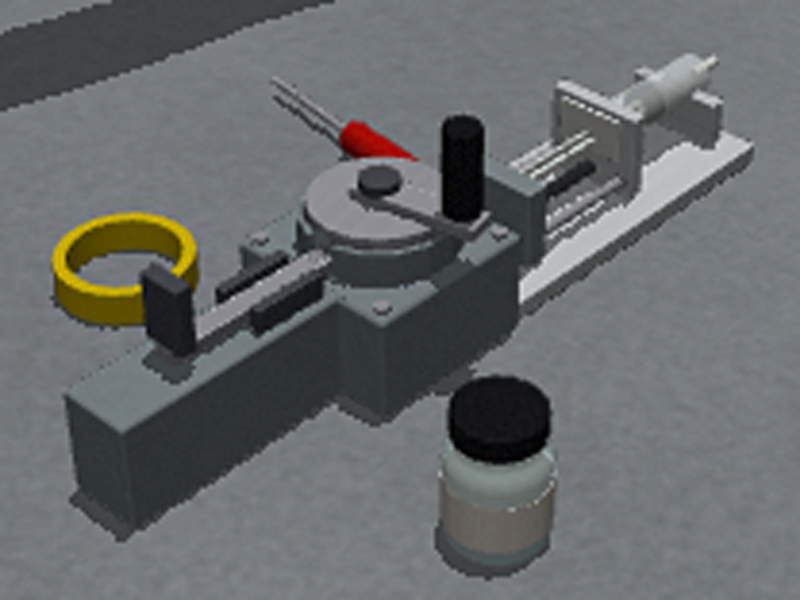

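The top view (crop) shows the hub at (471,268), the knob top at (469,174), the bolt tab at (697,305), and the gearbox corners at (405,183), (557,208), (538,363) and (382,340). The jar is up-right, the tape below, and the screwdriver at lower left. In the scene view the hub is at (379,180), the knob top at (463,127) and the tab top at about (165,277).

```bash
python3 - <<'E'
from h import *
from scipy.optimize import least_squares
T=lambda x,y:(140+(x+.5)*.4-.5,140+(y+.5)*.4-.5)
S=lambda x,y:(190+(x+.5)*.26-.5,150+(y+.5)*.26-.5)
print("hub",at_z("top",*T(471,267),.113),at_z("scene",*S(379,179),.113))
print("knob",at_z("top",*T(469,174),.166),at_z("scene",*S(463,127),.166))
print("tabtop scene",at_z("scene",*S(165,277),.126),"tabmid scene",at_z("scene",*S(165,311),.106), "tab top",at_z("top",*T(696,305),.106))
# fit: local pts with pixels
L=[((0,0,.113),"top",T(471,267)),((0,0,.113),"scene",S(379,179)),
((0,-.159,.126),"scene",S(167,277)),((0,-.159,.106),"top",T(696,305))]
C=[T(405,183),T(557,208),T(538,363),T(382,340)]
# dispenser +y points image-left; corners: upleft, upright, lowright, lowleft
for c,l in zip(C,[(1,1),(1,-1),(-1,-1),(-1,1)]): L.append(((.06*l[0],.06*l[1],.07),"top",c))
L+= [((.025,-.215,.07),"scene",S(124,434)),((-.025,-.215,.07),"scene",S(67,395)),((.06,.06,.07),"scene",S(519,240)),((.025,-.215,.07),"top",T(760,290)),((-.025,-.215,.07),"top",T(754,351))]
for sgn in(1,):
  def f(p):
    c,s=np.cos(p[2]),np.sin(p[2]);r=[]
    for l,cam,px in L:
        w=[p[0]+c*l[0]-s*l[1],p[1]+s*l[0]+c*l[1],l[2]];r+=list(np.subtract(proj(cam,w),px))
    return r
  b=at_z("top",*T(471,267),.113)
  g=[least_squares(f,[b[0],b[1],a],loss="soft_l1") for a in(0,1.57,3.14,-1.57)]
  g=min(g,key=lambda r:r.cost);print(g.x,g.cost);print(np.round(g.fun if 0 else f(g.x),1).reshape(-1,2).tolist())
p=g.x;c,s=np.cos(p[2]),np.sin(p[2]);W=lambda l:np.round([p[0]+c*l[0]-s*l[1],p[1]+s*l[0]+c*l[1]],4)
print("tab",W((0,-.159)),"drawn",W((0,-.189)),"-y dir",(s,-c))
k=(at_z("top",*T(469,174),.166)+at_z("scene",*S(463,127),.166))/2;d=k[:2]-p[:2];print("knob",k,np.hypot(*d),np.arctan2(d[1],d[0]))
for t,px in(("jar",(380.3,173.8)),("tape",(353,337)),("screw",(251,305))):print(t,at_z("top",*px,.04 if t=="jar" else .012))
E
```

```text
hub [0.51294339 0.05643072 0.113     ] [0.51287212 0.05287344 0.113     ]
knob [0.56847676 0.06383637 0.166     ] [0.56820167 0.06051662 0.166     ]
tabtop scene [ 0.49922396 -0.10339237  0.126     ] tabmid scene [ 0.50012896 -0.10649993  0.106     ] tab top [ 0.5010952  -0.10172673  0.106     ]
[ 0.51236572  0.05614399 -0.07086546] 11.275704242225654
[[0.1, 0.3], [0.8, -0.7], [0.5, 0.1], [0.4, 0.0], [-0.7, -0.9], [1.6, -0.9], [0.4, 2.0], [-2.5, 0.4], [0.3, -0.3], [-0.6, -1.2], [1.8, -1.6], [1.3, -1.9], [1.2, 1.1]]
tab [ 0.5011 -0.1025] drawn [ 0.499  -0.1324] -y dir (np.float64(-0.07080616063238919), np.float64(-0.9974900939941711))
knob [0.56833922 0.0621765  0.166     ] 0.056297635393322894 0.10735997257152516
jar [ 0.67315068 -0.037836    0.04      ]
tape [ 0.353677   -0.00737027  0.012     ]
screw [0.39502347 0.19429831 0.012     ]
```

jog_arm([
  [0,[27,-31,0],0.1],
  [0,[54,-62,0],0.2],
  [0,[81,-93,0],0.228],
  [0,[108,-125,0],0.228],
  [0,[135,-156,0],0.228],
], newtons=40)

```text
clock: 1.32
ee_pos: [0.2829, 0.3204, 0.2424]
orientation: [[-0.998, 0.07, 0.0], [0.07, 0.998, 0.0], [-0.0, 0.0, -1.0]]
force: [1.5, 0.4, -0.6]
gripper_width: 0.0253
```

jog_arm([
  [0,[22,-35,0],0],
  [0,[44,-70,0],0],
  [0,[66,-105,0],0],
  [0,[88,-140,0],0],
  [0,[110,-175,0],0],
])

```text
clock: 1.73
ee_pos: [0.3929, 0.145, 0.2426]
orientation: [[-0.998, 0.071, 0.001], [0.071, 0.998, 0.0], [-0.001, 0.001, -1.0]]
force: [1.1, 0.3, -0.5]
gripper_width: 0.0002
```

jog_arm([
  [0,[22,-35,0],0],
  [0,[44,-70,0],0],
  [0,[66,-105,0],0],
  [0,[88,-140,0],0],
  [0,[111,-175,0],0],
])

```text
clock: 2.15
ee_pos: [0.5037, -0.0301, 0.2425]
orientation: [[-0.997, 0.071, 0.001], [0.071, 0.997, 0.0], [-0.001, 0.0, -1.0]]
force: [0.5, 0.3, 0.1]
gripper_width: -0.0
```

jog_arm([
  [0,[0,-21,-15],0],
  [0,[-0.5,-42,-35],0],
  [0,[-0.5,-42,-70],0],
  [0,[-0.5,-42,-90],0],
  [0,[-0.5,-42,-95],0],
])

```text
clock: 2.57
ee_pos: [0.4997, -0.0703, 0.1434]
orientation: [[-0.997, 0.072, -0.007], [0.072, 0.997, 0.001], [0.008, 0.001, -1.0]]
force: [-0.8, 0.7, -0.3]
gripper_width: 0.0004
```

```bash
python3 - <<'E'
from h import *
s=env.sense();print(s["ee_pos"],s["force"])
a=env.camera("wrist");b=env.camera("scene")
b=cv2.resize(b[170:290,190:350],(640,480))
save("w1.png",np.vstack([cv2.resize(a,(320,200)),]) if 0 else a);save("s3.png",b)
E
```

```text
[ 0.49968378 -0.07027247  0.1433677 ] [-0.82593461  0.67700868 -0.26326697]
```

View pics/w1.png

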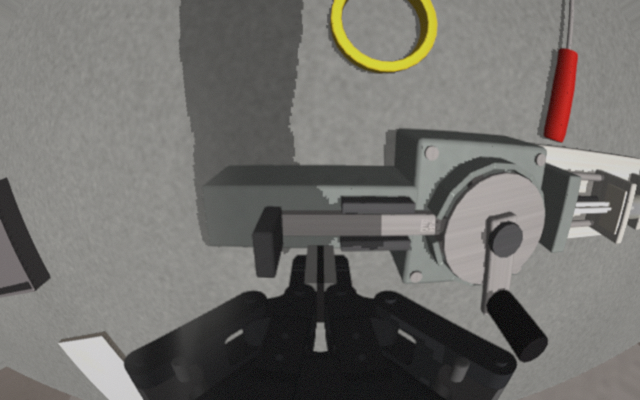

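View pics/s3.png

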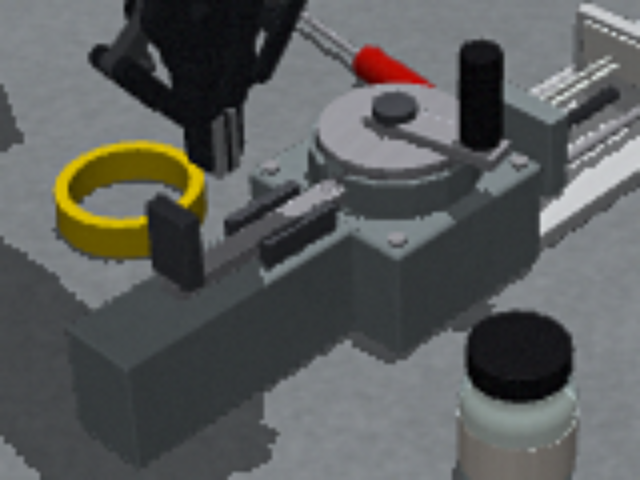

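The wrist view shows the closed tips (~320,270) between the tab (268,240) and the guides (from 341). The scene view agrees, so I'll lower them and push.

jog_arm([
  [0,[0,-4,-10],0],
  [0,[0,-4,-25],0],
  [0,[0,-4,-35],0],
  [0,[0,-4,-42],0],
  [0,[0,-4,-42],0],
])

```text
clock: 3.08
ee_pos: [0.5019, -0.0737, 0.1044]
orientation: [[-0.998, 0.07, -0.002], [0.07, 0.998, 0.0], [0.002, 0.0, -1.0]]
force: [-0.8, -0.0, -0.7]
gripper_width: -0.0
```

jog_arm([
  [0,[0,-3,0],0],
  [0,[-0.5,-7,0],0],
  [0,[-0.8,-11,0],0],
  [0,[-1,-15,0],0],
  [0,[-1.5,-20,0],0],
])

```text
clock: 3.5
ee_pos: [0.5018, -0.0937, 0.106]
orientation: [[-0.998, 0.07, 0.002], [0.07, 0.998, 0.001], [-0.002, 0.001, -1.0]]
force: [-0.1, 4.9, 2.1]
gripper_width: 0.0001
```

jog_arm([
  [0,[-0.3,-4,0],0],
  [0,[-0.6,-8,0],0],
  [0,[-0.8,-12,0],0],
  [0,[-1,-15,0],0],
  [0,[-1,-16,0],0],
])

```text
clock: 3.92
ee_pos: [0.5003, -0.1106, 0.1055]
orientation: [[-0.997, 0.071, 0.001], [0.071, 0.997, -0.0], [-0.001, -0.0, -1.0]]
force: [0.9, 3.1, 2.4]
gripper_width: 0.0001
```

jog_arm([
  [0,[-0.1,-1.5,0],0],
  [0,[-0.2,-3,0],0],
  [0,[-0.3,-4,0],0],
])

```text
clock: 4.17
ee_pos: [0.5001, -0.1124, 0.1054]
orientation: [[-0.998, 0.07, 0.001], [0.07, 0.998, 0.004], [-0.0, 0.004, -1.0]]
force: [1.6, 10.1, 3.5]
gripper_width: -0.0001
```

jog_arm([
  [0,[0,-1.5,0],0],
  [0,[0,-1.5,0],0],
])

```text
clock: 4.33
ee_pos: [0.5, -0.1124, 0.1054]
orientation: [[-0.998, 0.069, 0.001], [0.069, 0.998, 0.007], [-0.0, 0.007, -1.0]]
force: [2.4, 12.6, 4.7]
gripper_width: -0.0002
```

jog_arm([
  [0,[0,10,0],0],
  [0,[0,12,20],0],
  [24,[10,30,55],0],
  [60,[25,60,90],0],
  [60,[40,85,110],0],
])

```text
clock: 4.75
ee_pos: [0.539, -0.0318, 0.2167]
orientation: [[-0.997, 0.074, -0.001], [0.074, 0.997, -0.003], [0.001, -0.003, -1.0]]
force: [1.3, -0.8, 0.1]
gripper_width: 0.0357
```

```bash
python3 - <<'E'
from h import *
s=env.sense();print(s["ee_pos"],s["force"],s["clock"])
a=env.camera("wrist");b=env.camera("scene")
for t in("knob_mid","bolt_tab","crank"):
  for c in("scene","top"):
    if c=="top" and t=="knob_mid": env.camera("top")
    for r in env.cut_out(c,t)[:1]:
        ys,xs=np.nonzero(r["region"]);print(c,t,round(r["confidence"],2),np.round(r["rect"]),xs.mean().round(1),ys.mean().round(1))
save("s4.png",np.hstack([cv2.resize(b[160:290,190:350],(480,390)),cv2.resize(a[100:400,320:],(320,390))]))
E
```

```text
[ 0.53897357 -0.0317951   0.21671748] [ 1.31729596 -0.7752467   0.1200052 ] 4.75
scene knob_mid 0.55 [307. 181. 316. 208.] 310.4 193.8
top knob_mid 0.7 [319. 204. 337. 222.] 326.7 211.6
scene bolt_tab 0.59 [214. 218. 268. 251.] 234.0 235.8
top bolt_tab 0.59 [365. 251. 445. 273.] 405.8 261.0
scene crank 0.64 [268. 178. 315. 212.] 295.1 199.9
top crank 0.67 [304. 200. 352. 270.] 327.4 243.2
```

View pics/s4.png

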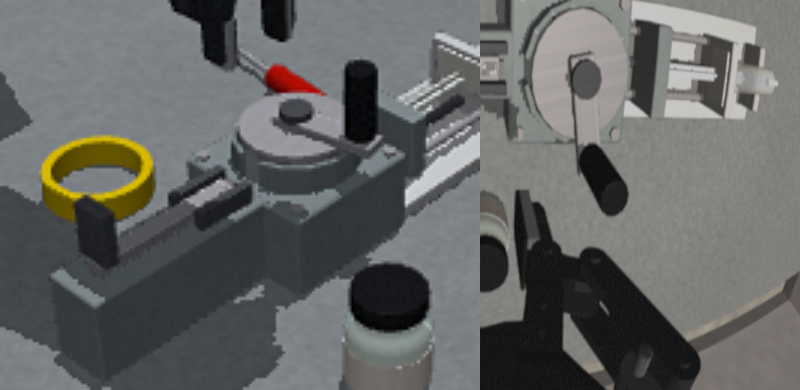

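The bolt is drawn: the tab at (97,230) has moved outward, and force built up at the stop. The knob hasn't moved. Next I go above it.

jog_arm([
  [60,[8,30,3],0],
  [60,[16,60,4],0],
  [60,[24,85,4],0],
  [60,[28,93,4],0],
  [60,[28,93,4],0],
])

```text
clock: 5.62
ee_pos: [0.5677, 0.0633, 0.2181]
orientation: [[-0.998, 0.069, -0.001], [0.069, 0.998, -0.0], [0.001, -0.0, -1.0]]
force: [0.4, -1.0, -1.0]
gripper_width: 0.06
```

```bash
python3 - <<'E'
from h import *
s=env.sense();print(s["ee_pos"],s["force"],s["clock"])
m=env.camera_model("wrist");T=np.array(m["world_from_camera"]);a=env.camera("wrist")
def wp(p):
    q=T[:3,:3].T@(np.array(p)-T[:3,3]);v=np.array([q[0],-q[1],-q[2]]);th=np.arctan2(np.hypot(v[0],v[1]),v[2]);n=v[:2]/np.hypot(v[0],v[1])
    return np.array([m["cx"],m["cy"]])+m["fx"]*th*n
a=a.copy()
for p,c in(((.5683,.0622,.166),(255,0,0)),((.5124,.0555,.113),(0,255,0)),((.5683,.0605,.166),(255,255,0)),((.5683,.0622,.108),(0,255,255))):
    x=wp(p);print(p,x);cv2.circle(a,tuple(np.int32(np.round(x))),2,c,-1)
for t in("knob_mid","crank"):
  for r in env.cut_out("wrist",t)[:1]:
    ys,xs=np.nonzero(r["region"]);print(t,r["confidence"],r["rect"],xs.mean(),ys.mean())
save("w3.png",a)
E
```

```text
[0.56771857 0.063284   0.21808746] [ 0.38032057 -1.04287619 -1.00403564] 5.6167
(0.5683, 0.0622, 0.166) [316.45608618 229.90244651]
(0.5124, 0.0555, 0.113) [303.31285805 134.33967669]
(0.5683, 0.0605, 0.166) [313.86180968 230.0595892 ]
(0.5683, 0.0622, 0.108) [317.24606031 200.27549772]
knob_mid 0.93 [300.3, 187.6, 339.2, 243.9] 320.1687995124924 214.3491773308958
```

View pics/w3.png

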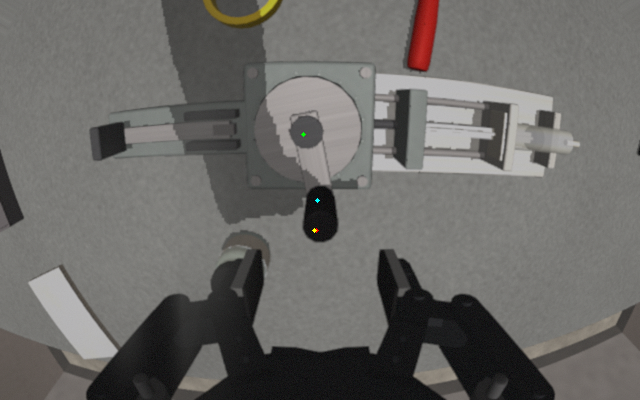

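The wrist view shows the hub at (307,132) and the knob top at (320,227), centred between the fingers to within ~1-2 mm. I descend and close gently.

jog_arm([
  [60,[0,0.5,-25],0],
  [60,[0,0.5,-50],0],
  [60,[0,0.5,-75],0],
  [60,[0,0.5,-85],0],
  [60,[0,0.5,-85],0],
])

```text
clock: 6.18
ee_pos: [0.565, 0.0611, 0.1312]
orientation: [[-0.997, 0.073, -0.007], [0.073, 0.997, -0.001], [0.007, -0.001, -1.0]]
force: [0.2, 0.2, -0.0]
gripper_width: 0.0599
```

jog_arm([
  [28,[0,0,0],0],
  [26,[0,0,0],0],
  [22,[0,0,0],0],
  [18,[0,0,0],0],
  [18,[0,0,0],0],
], newtons=30)

```text
clock: 6.6
ee_pos: [0.569, 0.0627, 0.1361]
orientation: [[-0.997, 0.071, 0.004], [0.071, 0.997, -0.0], [-0.004, 0.0, -1.0]]
force: [1.0, -0.7, 5.4]
gripper_width: 0.0229
```

jog_arm([
  [16,[0,0,0],0],
  [16,[0,0,0],0],
  [16,[0,0,0],0],
])

```text
clock: 6.85
ee_pos: [0.5691, 0.0628, 0.136]
orientation: [[-0.997, 0.071, 0.004], [0.071, 0.997, -0.0], [-0.004, 0.0, -1.0]]
force: [0.9, -2.1, 5.6]
gripper_width: 0.0231
```

```bash
cat > tab.py <<'E'
from h import *
import sys
def plan(a0,step,n,rows,R=56.):
    "a0: start world angle deg of knob; n calls of rows rows each turning step deg clockwise in all"
    P=lambda a:R*np.array([np.cos(np.radians(a)),np.sin(np.radians(a))])
    for k in range(n):
        a=a0-k*step;print(round(a0-a+0,1),"a=%.1f"%a,[np.round(P(a-step*(i+1)/rows)-P(a),1).tolist() for i in range(rows)])
def where(cx,cy):
    s=env.sense();d=s["ee_pos"][:2]*1e3-[cx,cy];r=np.hypot(*d);u=d/r;f=s["force"][:2]
    print("clock %.2f r %.2f ang %.1f  Frad(out on tool) %.1f  Ftan(ccw on tool) %.1f"%(s["clock"],r,np.degrees(np.arctan2(d[1],d[0])),f@u,f@[-u[1],u[0]]),s["force"].round(1))
E
python3 -c "
from tab import *
where(513.6,55.5);plan(7.4,15,24,2)"
```

```text
clock 6.85 r 55.94 ang 7.5  Frad(out on tool) 0.6  Ftan(ccw on tool) -2.2 [ 0.9 -2.1  5.6]
0.0 a=7.4 [[0.5, -7.3], [-0.0, -14.6]]
15.0 a=-7.6 [[-1.4, -7.2], [-3.8, -14.1]]
30.0 a=-22.6 [[-3.3, -6.6], [-7.3, -12.6]]
45.0 a=-37.6 [[-4.8, -5.5], [-10.4, -10.3]]
60.0 a=-52.6 [[-6.1, -4.1], [-12.7, -7.3]]
75.0 a=-67.6 [[-6.9, -2.3], [-14.1, -3.8]]
90.0 a=-82.6 [[-7.3, -0.5], [-14.6, 0.0]]
105.0 a=-97.6 [[-7.2, 1.4], [-14.1, 3.8]]
120.0 a=-112.6 [[-6.6, 3.3], [-12.6, 7.3]]
135.0 a=-127.6 [[-5.5, 4.8], [-10.3, 10.4]]
150.0 a=-142.6 [[-4.1, 6.1], [-7.3, 12.7]]
165.0 a=-157.6 [[-2.3, 6.9], [-3.8, 14.1]]
180.0 a=-172.6 [[-0.5, 7.3], [0.0, 14.6]]
195.0 a=-187.6 [[1.4, 7.2], [3.8, 14.1]]
210.0 a=-202.6 [[3.3, 6.6], [7.3, 12.6]]
225.0 a=-217.6 [[4.8, 5.5], [10.4, 10.3]]
240.0 a=-232.6 [[6.1, 4.1], [12.7, 7.3]]
255.0 a=-247.6 [[6.9, 2.3], [14.1, 3.8]]
270.0 a=-262.6 [[7.3, 0.5], [14.6, -0.0]]
285.0 a=-277.6 [[7.2, -1.4], [14.1, -3.8]]
300.0 a=-292.6 [[6.6, -3.3], [12.6, -7.3]]
315.0 a=-307.6 [[5.5, -4.8], [10.3, -10.4]]
330.0 a=-322.6 [[4.1, -6.1], [7.3, -12.7]]
345.0 a=-337.6 [[2.3, -6.9], [3.8, -14.1]]
```

jog_arm([
  [16,[0.3,-3.7,0],0],
  [16,[0.5,-7.3,0],0],
  [16,[0.3,-11,0],0],
  [16,[0,-14.6,0],0],
])

```text
clock: 7.18
ee_pos: [0.569, 0.0487, 0.136]
orientation: [[-0.998, 0.07, 0.004], [0.07, 0.998, 0.001], [-0.004, 0.002, -1.0]]
force: [0.1, 0.9, 5.6]
gripper_width: 0.0227
```

jog_arm([
  [16,[-0.6,-3.7,0],0],
  [16,[-1.4,-7.2,0],0],
  [16,[-2.5,-10.7,0],0],
  [16,[-3.8,-14.1,0],0],
])

```text
clock: 7.52
ee_pos: [0.5652, 0.0346, 0.136]
orientation: [[-0.998, 0.07, 0.004], [0.07, 0.998, 0.001], [-0.004, 0.001, -1.0]]
force: [-0.5, 0.9, 7.0]
gripper_width: 0.0234
```

```bash
python3 -c "
from tab import *
where(513.6,55.5)"
```

```text
clock 7.52 r 55.66 ang -22.1  Frad(out on tool) -0.8  Ftan(ccw on tool) 0.7 [-0.5  0.9  7. ]
```

jog_arm([
  [16,[-1.5,-3.4,0],0],
  [16,[-3.3,-6.6,0],0],
  [16,[-5.2,-9.7,0],0],
  [16,[-7.3,-12.6,0],0],
])

```text
clock: 7.85
ee_pos: [0.5579, 0.022, 0.136]
orientation: [[-0.998, 0.07, 0.004], [0.07, 0.998, 0.001], [-0.004, 0.001, -1.0]]
force: [0.9, 1.2, 6.4]
gripper_width: 0.0232
```

jog_arm([
  [16,[-2.3,-2.8,0],0],
  [16,[-4.8,-5.5,0],0],
  [16,[-7.5,-8,0],0],
  [16,[-10.4,-10.3,0],0],
])

```text
clock: 8.18
ee_pos: [0.5476, 0.0117, 0.136]
orientation: [[-0.998, 0.07, 0.004], [0.07, 0.998, 0.001], [-0.004, 0.001, -1.0]]
force: [1.2, 0.3, 5.8]
gripper_width: 0.0232
```

jog_arm([
  [16,[-3,-2.1,0],0],
  [16,[-6.1,-4.1,0],0],
  [16,[-9.3,-5.8,0],0],
  [16,[-12.7,-7.3,0],0],
])

```text
clock: 8.52
ee_pos: [0.5349, 0.0043, 0.136]
orientation: [[-0.998, 0.07, 0.005], [0.07, 0.998, 0.001], [-0.004, 0.001, -1.0]]
force: [0.9, 2.3, 6.2]
gripper_width: 0.0231
```

```bash
python3 -c "
from tab import *
where(513.6,55.5)"
```

```text
clock 8.52 r 55.42 ang -67.4  Frad(out on tool) -1.7  Ftan(ccw on tool) 1.7 [0.9 2.3 6.2]
```

jog_arm([
  [16,[-3.4,-1.2,0],0],
  [16,[-6.9,-2.3,0],0],
  [16,[-10.5,-3.1,0],0],
  [16,[-14.1,-3.8,0],0],
])

```text
clock: 8.85
ee_pos: [0.5209, 0.0005, 0.136]
orientation: [[-0.998, 0.07, 0.005], [0.07, 0.998, 0.001], [-0.005, 0.001, -1.0]]
force: [0.4, 0.5, 5.9]
gripper_width: 0.0231
```

jog_arm([
  [16,[-3.6,-0.3,0],0],
  [16,[-7.3,-0.4,0],0],
  [16,[-11,-0.3,0],0],
  [16,[-14.6,0.1,0],0],
])

```text
clock: 9.18
ee_pos: [0.5064, 0.0005, 0.136]
orientation: [[-0.998, 0.07, 0.005], [0.07, 0.998, 0.001], [-0.005, 0.001, -1.0]]
force: [0.7, 0.8, 6.0]
gripper_width: 0.0231
```

jog_arm([
  [16,[-3.6,0.6,0],0],
  [16,[-7.2,1.4,0],0],
  [16,[-10.7,2.5,0],0],
  [16,[-14.1,3.8,0],0],
])

```text
clock: 9.52
ee_pos: [0.4924, 0.0042, 0.136]
orientation: [[-0.997, 0.07, 0.005], [0.07, 0.998, 0.0], [-0.005, 0.001, -1.0]]
force: [0.7, -0.1, 5.9]
gripper_width: 0.0232
```

```bash
python3 -c "
from tab import *
where(513.6,55.5)"
```

```text
clock 9.52 r 55.47 ang -112.5  Frad(out on tool) -0.2  Ftan(ccw on tool) 0.7 [ 0.7 -0.1  5.9]
```

No bite by 120°. Radial forces are near zero, so I'll carry on.

jog_arm([
  [16,[-3.4,1.5,0],0],
  [16,[-6.6,3.3,0],0],
  [16,[-9.7,5.2,0],0],
  [16,[-12.6,7.3,0],0],
])

```text
clock: 9.85
ee_pos: [0.4798, 0.0114, 0.136]
orientation: [[-0.997, 0.071, 0.005], [0.071, 0.998, 0.0], [-0.005, 0.0, -1.0]]
force: [0.6, -0.2, 5.7]
gripper_width: 0.0231
```

jog_arm([
  [16,[-2.8,2.3,0],0],
  [16,[-5.5,4.8,0],0],
  [16,[-8,7.5,0],0],
  [16,[-10.3,10.4,0],0],
])

```text
clock: 10.18
ee_pos: [0.4711, 0.0199, 0.1361]
orientation: [[-0.997, 0.072, 0.008], [0.072, 0.997, -0.005], [-0.009, -0.004, -1.0]]
force: [4.2, -7.8, 3.7]
gripper_width: 0.0231
```

jog_arm([
  [16,[-2.1,3,0],0],
  [16,[-4.1,6.1,0],0],
  [16,[-5.8,9.3,0],0],
  [16,[-7.3,12.7,0],0],
])

```text
clock: 10.52
ee_pos: [0.4631, 0.0321, 0.136]
orientation: [[-0.997, 0.072, 0.007], [0.072, 0.997, -0.006], [-0.007, -0.005, -1.0]]
force: [3.1, -7.8, 6.1]
gripper_width: 0.0231
```

```bash
python3 -c "
from tab import *
where(513.6,55.5)"
```

```text
clock 10.52 r 55.61 ang -155.1  Frad(out on tool) 0.5  Ftan(ccw on tool) 8.4 [ 3.1 -7.8  6.1]
```

The bite came during the call ending at a measured angle of -140°, with no load at -127.5°, so I take bite ≈ -134° ± 6°. The target is measured angle -134° after two turns, about 699° from here.

```bash
python3 -c "
from tab import *
plan(-157.6,45,8,5)"
```

```text
0.0 a=-157.6 [[-2.7, 8.4], [-4.1, 17.0], [-4.0, 25.8], [-2.7, 34.5], [0.1, 42.9]]
45.0 a=-202.6 [[4.0, 7.8], [9.2, 14.9], [15.4, 21.1], [22.5, 26.3], [30.4, 30.3]]
90.0 a=-247.6 [[8.4, 2.7], [17.0, 4.1], [25.8, 4.0], [34.5, 2.7], [42.9, -0.1]]
135.0 a=-292.6 [[7.8, -4.0], [14.9, -9.2], [21.1, -15.4], [26.3, -22.5], [30.3, -30.4]]
180.0 a=-337.6 [[2.7, -8.4], [4.1, -17.0], [4.0, -25.8], [2.7, -34.5], [-0.1, -42.9]]
225.0 a=-382.6 [[-4.0, -7.8], [-9.2, -14.9], [-15.4, -21.1], [-22.5, -26.3], [-30.4, -30.3]]
270.0 a=-427.6 [[-8.4, -2.7], [-17.0, -4.1], [-25.8, -4.0], [-34.5, -2.7], [-42.9, 0.1]]
315.0 a=-472.6 [[-7.8, 4.0], [-14.9, 9.2], [-21.1, 15.4], [-26.3, 22.5], [-30.3, 30.4]]
```

jog_arm([
  [16,[-2.7,8.4,0],0],
  [16,[-4.1,17,0],0],
  [16,[-4,25.8,0],0],
  [16,[-2.7,34.5,0],0],
  [16,[0.1,42.9,0],0],
])

```text
clock: 10.93
ee_pos: [0.4606, 0.075, 0.1358]
orientation: [[-0.997, 0.072, 0.002], [0.072, 0.997, -0.006], [-0.002, -0.006, -1.0]]
force: [-3.7, -8.6, 11.4]
gripper_width: 0.0228
```

```bash
python3 -c "
from tab import *
where(513.6,55.5)"
```

```text
clock 10.93 r 56.46 ang 159.8  Frad(out on tool) 0.5  Ftan(ccw on tool) 9.4 [-3.7 -8.6 11.4]
```

jog_arm([
  [16,[4,7.8,0],0],
  [16,[9.2,14.9,0],0],
  [16,[15.4,21.1,0],0],
  [16,[22.5,26.3,0],0],
  [16,[30.4,30.3,0],0],
])

```text
clock: 11.35
ee_pos: [0.489, 0.1068, 0.1357]
orientation: [[-0.997, 0.071, -0.003], [0.071, 0.997, -0.002], [0.003, -0.003, -1.0]]
force: [-7.9, -3.8, 16.1]
gripper_width: 0.0231
```

jog_arm([
  [16,[8.4,2.7,0],0],
  [16,[17,4.1,0],0],
  [16,[25.8,4,0],0],
  [16,[34.5,2.7,0],0],
  [16,[42.9,-0.1,0],0],
])

```text
clock: 11.77
ee_pos: [0.5318, 0.1092, 0.1358]
orientation: [[-0.998, 0.069, -0.003], [0.069, 0.998, 0.004], [0.004, 0.003, -1.0]]
force: [-9.1, 3.7, 13.2]
gripper_width: 0.0231
```

```bash
python3 -c "
from tab import *
where(513.6,55.5)"
```

```text
clock 11.77 r 56.67 ang 71.2  Frad(out on tool) 0.6  Ftan(ccw on tool) 9.8 [-9.1  3.7 13.2]
```

jog_arm([
  [16,[7.8,-4,0],0],
  [16,[14.9,-9.2,0],0],
  [16,[21.1,-15.4,0],0],
  [16,[26.3,-22.5,0],0],
  [16,[30.3,-30.4,0],0],
])

```text
clock: 12.18
ee_pos: [0.5639, 0.0806, 0.1359]
orientation: [[-0.998, 0.068, 0.0], [0.068, 0.998, 0.008], [0.0, 0.008, -1.0]]
force: [-3.8, 8.1, 8.4]
gripper_width: 0.0231
```

jog_arm([
  [16,[2.7,-8.4,0],0],
  [16,[4.1,-17,0],0],
  [16,[4,-25.8,0],0],
  [16,[2.7,-34.5,0],0],
  [16,[-0.1,-42.9,0],0],
])

```text
clock: 12.6
ee_pos: [0.5663, 0.0377, 0.1361]
orientation: [[-0.998, 0.068, 0.006], [0.068, 0.998, 0.008], [-0.005, 0.008, -1.0]]
force: [3.7, 8.4, 4.7]
gripper_width: 0.0232
```

```bash
python3 -c "
from tab import *
where(513.6,55.5)"
```

```text
clock 12.60 r 55.62 ang -18.6  Frad(out on tool) 0.8  Ftan(ccw on tool) 9.2 [3.7 8.4 4.7]
```

jog_arm([
  [16,[-4,-7.8,0],0],
  [16,[-9.2,-14.9,0],0],
  [16,[-15.4,-21.1,0],0],
  [16,[-22.5,-26.3,0],0],
  [16,[-30.4,-30.3,0],0],
])

```text
clock: 13.02
ee_pos: [0.5378, 0.0058, 0.1361]
orientation: [[-0.998, 0.069, 0.01], [0.069, 0.998, 0.004], [-0.01, 0.005, -1.0]]
force: [8.1, 4.1, 0.1]
gripper_width: 0.0233
```

jog_arm([
  [16,[-8.4,-2.7,0],0],
  [16,[-17,-4.1,0],0],
  [16,[-25.8,-4,0],0],
  [16,[-34.5,-2.7,0],0],
  [16,[-42.9,0.1,0],0],
])

```text
clock: 13.43
ee_pos: [0.4953, 0.0034, 0.1361]
orientation: [[-0.997, 0.071, 0.011], [0.071, 0.997, -0.002], [-0.011, -0.001, -1.0]]
force: [8.2, -2.5, 0.7]
gripper_width: 0.023
```

jog_arm([
  [16,[-7.8,4,0],0],
  [16,[-14.9,9.2,0],0],
  [16,[-21.1,15.4,0],0],
  [16,[-26.3,22.5,0],0],
  [16,[-30.3,30.4,0],0],
])

```text
clock: 13.85
ee_pos: [0.4631, 0.0321, 0.136]
orientation: [[-0.997, 0.073, 0.007], [0.073, 0.997, -0.006], [-0.008, -0.006, -1.0]]
force: [3.7, -9.6, 5.4]
gripper_width: 0.0231
```

```bash
python3 -c "
from tab import *
where(513.6,55.5)"
```

```text
clock 13.85 r 55.62 ang -155.1  Frad(out on tool) 0.7  Ftan(ccw on tool) 10.3 [ 3.7 -9.6  5.4]
```

jog_arm([
  [16,[-2.7,8.4,0],0],
  [16,[-4.1,17,0],0],
  [16,[-4,25.8,0],0],
  [16,[-2.7,34.5,0],0],
  [16,[0.1,42.9,0],0],
])

```text
clock: 14.27
ee_pos: [0.4606, 0.075, 0.1358]
orientation: [[-0.997, 0.072, 0.002], [0.072, 0.997, -0.006], [-0.002, -0.006, -1.0]]
force: [-3.7, -9.2, 12.6]
gripper_width: 0.0231
```

jog_arm([
  [16,[4,7.8,0],0],
  [16,[9.2,14.9,0],0],
  [16,[15.4,21.1,0],0],
  [16,[22.5,26.3,0],0],
  [16,[30.4,30.3,0],0],
])

```text
clock: 14.68
ee_pos: [0.489, 0.1068, 0.1357]
orientation: [[-0.997, 0.071, -0.003], [0.071, 0.997, -0.002], [0.003, -0.003, -1.0]]
force: [-9.2, -3.7, 16.2]
gripper_width: 0.0233
```

jog_arm([
  [16,[8.4,2.7,0],0],
  [16,[17,4.1,0],0],
  [16,[25.8,4,0],0],
  [16,[34.5,2.7,0],0],
  [16,[42.9,-0.1,0],0],
])

```text
clock: 15.1
ee_pos: [0.5318, 0.1092, 0.1358]
orientation: [[-0.998, 0.069, -0.003], [0.069, 0.998, 0.003], [0.004, 0.003, -1.0]]
force: [-9.2, 3.1, 13.4]
gripper_width: 0.0233
```

```bash
python3 -c "
from tab import *
where(513.6,55.5)"
```

```text
clock 15.10 r 56.66 ang 71.3  Frad(out on tool) -0.0  Ftan(ccw on tool) 9.7 [-9.2  3.1 13.4]
```

jog_arm([
  [16,[7.8,-4,0],0],
  [16,[14.9,-9.2,0],0],
  [16,[21.1,-15.4,0],0],
  [16,[26.3,-22.5,0],0],
  [16,[30.3,-30.4,0],0],
])

```text
clock: 15.52
ee_pos: [0.5639, 0.0806, 0.1359]
orientation: [[-0.998, 0.068, 0.0], [0.068, 0.998, 0.008], [0.0, 0.008, -1.0]]
force: [-3.5, 9.8, 8.3]
gripper_width: 0.0233
```

jog_arm([
  [16,[2.7,-8.4,0],0],
  [16,[4.1,-17,0],0],
  [16,[4,-25.8,0],0],
  [16,[2.7,-34.5,0],0],
  [16,[-0.1,-42.9,0],0],
])

```text
clock: 15.93
ee_pos: [0.5663, 0.0377, 0.136]
orientation: [[-0.998, 0.068, 0.006], [0.068, 0.998, 0.008], [-0.005, 0.008, -1.0]]
force: [3.1, 8.4, 5.4]
gripper_width: 0.0236
```

jog_arm([
  [16,[-4,-7.8,0],0],
  [16,[-9.2,-14.9,0],0],
  [16,[-15.4,-21.1,0],0],
  [16,[-22.5,-26.3,0],0],
  [16,[-30.4,-30.3,0],0],
])

```text
clock: 16.35
ee_pos: [0.5379, 0.0058, 0.1361]
orientation: [[-0.998, 0.069, 0.01], [0.069, 0.998, 0.004], [-0.01, 0.005, -1.0]]
force: [8.0, 4.0, 0.5]
gripper_width: 0.0233
```

```bash
python3 -c "
from tab import *
where(513.6,55.5);plan(-67.6,45,1,5);plan(-112.6,24,1,4)"
```

```text
clock 16.35 r 55.34 ang -64.0  Frad(out on tool) -0.1  Ftan(ccw on tool) 8.9 [8.  4.  0.5]
0.0 a=-67.6 [[-8.4, -2.7], [-17.0, -4.1], [-25.8, -4.0], [-34.5, -2.7], [-42.9, 0.1]]
0.0 a=-112.6 [[-5.3, 2.5], [-10.3, 5.6], [-14.9, 9.2], [-19.2, 13.2]]
```

jog_arm([
  [16,[-8.4,-2.7,0],0],
  [16,[-17,-4.1,0],0],
  [16,[-25.8,-4,0],0],
  [16,[-34.5,-2.7,0],0],
  [16,[-42.9,0.1,0],0],
])

```text
clock: 16.77
ee_pos: [0.4953, 0.0034, 0.1361]
orientation: [[-0.997, 0.071, 0.011], [0.071, 0.997, -0.002], [-0.011, -0.001, -1.0]]
force: [8.4, -2.7, 0.8]
gripper_width: 0.0233
```

jog_arm([
  [16,[-5.3,2.5,0],0],
  [16,[-10.3,5.6,0],0],
  [16,[-14.9,9.2,0],0],
  [16,[-19.2,13.2,0],0],
  [16,[-19.2,13.2,0],0],
])

```text
clock: 17.18
ee_pos: [0.4744, 0.0161, 0.136]
orientation: [[-0.997, 0.071, 0.008], [0.071, 0.997, -0.003], [-0.008, -0.003, -1.0]]
force: [4.2, -4.8, 3.1]
gripper_width: 0.0233
```

```bash
python3 -c "
from tab import *
where(513.6,55.5)"
```

```text
clock 17.18 r 55.53 ang -134.8  Frad(out on tool) 0.5  Ftan(ccw on tool) 6.3 [ 4.2 -4.8  3.1]
```

jog_arm([
  [16,[0.8,-0.8,0],0],
  [16,[1.5,-1.5,0],0],
  [30,[1.5,-1.5,0],0],
  [50,[1.5,-1.5,0],0],
  [50,[1.5,-1.5,0],0],
])

```text
clock: 17.6
ee_pos: [0.4721, 0.0159, 0.1336]
orientation: [[-0.998, 0.07, -0.002], [0.07, 0.998, 0.0], [0.002, 0.0, -1.0]]
force: [0.1, -0.0, -0.5]
gripper_width: 0.0499
```

jog_arm([
  [50,[0,0,0],0],
  [50,[0,0,5],0],
  [50,[0,0,25],0],
  [50,[0,0,50],0],
  [50,[0,0,80],0],
])

```text
clock: 18.02
ee_pos: [0.4715, 0.0157, 0.2137]
orientation: [[-0.997, 0.071, -0.004], [0.071, 0.998, -0.0], [0.004, -0.0, -1.0]]
force: [1.0, 0.3, 0.5]
gripper_width: 0.0501
```

jog_arm([
  [50,[-15,0,20],0],
  [50,[-40,0,30],0],
  [50,[-70,0,35],0],
  [50,[-100,0,40],0],
  [50,[-100,0,40],0],
])

```text
clock: 18.43
ee_pos: [0.3683, 0.0157, 0.2551]
orientation: [[-0.998, 0.07, -0.002], [0.07, 0.998, 0.0], [0.002, 0.0, -1.0]]
force: [0.1, -0.7, -1.1]
gripper_width: 0.05
```

```bash
python3 - <<'E'
from h import *
s=env.sense();print(s["ee_pos"],s["force"],s["clock"],s["gripper_width"])
a=env.camera("top");b=env.camera("scene")
for c in("scene","top"):
  for t in("knob_mid","bolt_tab","pusher_top","jar","tape","screwdriver"):
    for r in env.cut_out(c,t)[:1]:
        ys,xs=np.nonzero(r["region"]);print(c,t,round(r["confidence"],2),np.round(r["rect"]),xs.mean().round(1),ys.mean().round(1))
save("e.png",np.hstack([cv2.resize(b[150:306,190:398],(400,300)),cv2.resize(a[140:380,140:460],(400,300))]))
E
```

```text
[0.36834418 0.01571397 0.25513224] [ 0.09153328 -0.6824772  -1.12642358] 18.4333 0.050020397709439314
scene knob_mid 0.64 [261. 177. 269. 201.] 262.5 188.5
scene bolt_tab 0.67 [212. 219. 266. 252.] 234.0 235.7
scene pusher_top 0.8 [307. 183. 343. 221.] 322.1 198.9
scene jar 0.67 [304. 250. 335. 299.] 318.8 272.3
scene tape 0.96 [201. 205. 241. 232.] 222.0 216.8
scene screwdriver 0.69 [281. 184. 296. 187.] 285.1 186.7
top knob_mid 0.66 [347. 260. 366. 279.] 353.1 268.7
top bolt_tab 0.62 [366. 252. 443. 272.] 408.8 260.8
top pusher_top 0.77 [228. 217. 283. 266.] 264.0 238.5
top jar 0.97 [364. 155. 400. 195.] 380.3 173.2
top tape 0.79 [330. 312. 377. 339.] 352.0 323.3
top screwdriver 0.73 [224. 272. 270. 374.] 249.5 309.4
```

View pics/e.png

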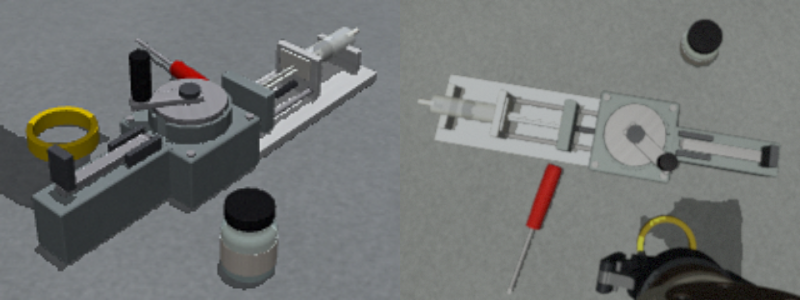

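The knob stands at (668,161) with the hub at (635,132), consistent with -134°. The bolt tab is out at (768,156), the bystanders haven't moved, and the gripper is clear.

```bash
python3 -c "
from station import env
print(env.finish_job())"
```

```text
the job is handed in; nothing more can be done
None
```

The bolt is drawn fully out, the crank was turned two full turns past the bite, the knob is let go, and the job is handed in. No verdict is reported.

- **Bolt:** I pushed it out with closed fingers until the force rose to 12.6 N with no further movement. The pictures afterwards show the tab about 30 mm out, and it is still out at the end.
- **Crank:** I held the knob and took up about 142° of clockwise play at roughly 1 N. The bite came between -127.5° and -140° of measured knob angle, so I took -134° ± 6°. I then cranked two turns (8 to 10 N at the knob) to a measured -134.8°, eased back slightly, opened and moved clear.
- **Knob bending:** the force along the arm was never more than about 2 N at the checks I made; the limit is 16 N.
- **Bystanders:** in the last pictures the jar, tape and screwdriver have not moved. The top camera's tape and screwdriver centres shifted by a few pixels, the tape because the gripper partly hid it.
- **Weakest point:** the bite angle is known only to about ±6°, within the ±25° allowed. The pusher's travel is too small to confirm the turn count from the images; it only shifted about 1.5 pixels in the top camera, in the right direction.
- **Disagreement:** the two fixed cameras disagreed by about 3.5 mm in y. I relied on the wrist view, the grasp itself and the forces instead.

The clock stood at about 18.4 s when the arm stopped moving, against the 72 s limit.

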